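# Move the row of lab containers to the other rack in reverse order

### The job

Four containers stand in a row in one wooden rack and a second rack of the same kind is empty. Move all four to the empty rack, one to each bay, in reverse order: the one nearest the finger ring of the full rack goes in the bay farthest from the finger ring of the other rack, and so on down the row. Keep them upright, set each down (do not drop it) near the middle of its bay, and leave everything else on the bench as it is.

Things in the scene. Friction and masses are not known exactly. Their poses are not given: they have to be found in the camera images.
- rack_full: Rack that holds the row at the start: fixed wooden rack, 80 (x) x 305 (y) mm, 5 mm walls 18 mm high. Four bays, 70 mm square inside, centres at x = 0, y = -112.5, -37.5, 37.5, 112.5 mm. Cork floor of the bays 10 mm above the bench. Finger ring (40 mm across, 10 mm high) beyond its -y end. Origin: centre of underside.
- rack_empty: Rack that is empty at the start: fixed wooden rack, 80 (x) x 305 (y) mm, 5 mm walls 18 mm high. Four bays, 70 mm square inside, centres at x = 0, y = -112.5, -37.5, 37.5, 112.5 mm. Cork floor of the bays 10 mm above the bench. Finger ring (40 mm across, 10 mm high) beyond its -y end. Origin: centre of underside.
- dropper_mid (a point): Brown dropper bottle, round body 36 mm across, with a narrow black collar and a red rubber bulb on top; 97 mm tall in all. This point is on its axis, half-way up (48.5 mm above its foot); its z axis points up. The body has straight sides from 4 to 40 mm above the foot, then slopes in to a 21 mm wide collar at 54 to 70 mm; the bulb above is 12 mm wide. The straight sides are the part to grip.
- large_jar_mid (a point): Larger round plastic screw-cap jar, white with a black cap; 54 mm across, 71 mm tall. This point is on its axis, half-way up (35.5 mm above its foot); its z axis points up. Straight sides from 5 to 49 mm above the foot.
- small_jar_mid (a point): Smaller round plastic screw-cap jar, white with a red cap; 44 mm across, 59 mm tall. This point is on its axis, half-way up (29.5 mm above its foot); its z axis points up. Straight sides from 5 to 41 mm above the foot.
- beaker_mid (a point): Small empty clear glass beaker, 45 mm across (49 mm over the spout), 58 mm tall, open at the top. This point is on its axis, half-way up (29.0 mm above its foot); its z axis points up. Straight sides, rim turned out at the top.
- pad_dropper: Square cork pad (62 x 62 x 4 mm, fixed) in the bay of the first rack where the dropper stands at the start; it stays there and marks which bay that was. The four pads look alike. Origin: centre of its underside.
- pad_large_jar: Square cork pad (62 x 62 x 4 mm, fixed) in the bay of the first rack where the large jar stands at the start; it stays there and marks which bay that was. The four pads look alike. Origin: centre of its underside.
- pad_small_jar: Square cork pad (62 x 62 x 4 mm, fixed) in the bay of the first rack where the small jar stands at the start; it stays there and marks which bay that was. The four pads look alike. Origin: centre of its underside.
- pad_beaker: Square cork pad (62 x 62 x 4 mm, fixed) in the bay of the first rack where the beaker stands at the start; it stays there and marks which bay that was. The four pads look alike. Origin: centre of its underside.
Mind the look-alikes: they are no part of the job. Leave any blue look-alike of the part that bears dropper_mid alone. What is shaped like the part that bears large_jar_mid but green is not meant.

How it is judged:
By the outcome, as a careful person would: the job done as asked, in the order asked, and still so for the second after the job is handed in, with the robot touching nothing.
It also fails if it takes over 109 s, if anything falls off the work surface, if the arm or the gripper's body presses on something with over 40 N, if the wrist force passes 120 N, or if a joint passes its speed limit or range.

### The arm

A 6-joint arm with a two-finger parallel gripper is mounted at the origin on a cart in front of the work surface, level with it; the furniture and walls round the work are solid. World frame = base frame: x ahead of the robot, y to its left, z up, the work surface at z = 0. Lengths are in m, angles in rad, forces in N, time in s.
With the tool pointing down it reaches from about 0.375 to 0.975 m from the base axis. Payload 3.8 kg.
Tool frame: the origin (TCP) lies midway between the tips of the shut fingers; the grasp point (between the pads) lies 19 mm behind it; z points along the fingers, y is the direction in which the jaws open and shut (so a half turn about z gives the same grasp; the last joint's range is limited). The gripper opens to 85 mm and grips with 20 to 120 N. Pads are 22 mm wide; open, the fingers measure 114 mm over their backs; the gripper's body (76 mm by 85 mm) begins 54 mm behind the grasp point. The pads swing forward as they close: fully open they stand 13 mm farther back than shut.
Start: joints at [1.078, 0.264, 1.604, -0, 1.274, -0.037], TCP at [0.297, 0.606, 0.231] pointing down, gripper open.
Joint ranges: [-2.63, 2.63], [-0.94, 2.18], [0.31, 2.57], [-1.31, 4.45], [0, 2.66], [-2.55, 2.55]. Speed limits (rad/s): [2.57, 2.57, 3.14, 3.14, 3.14, 3.14].

### API

Orientations are given as a rotation vector (axis times angle).
In Python, from workcell import bot gives the robot as it stands. The module is installed in compiled form; this text tells all that it offers.
- The arm moves only by the tool move_arm, never from a script. Its argument "steps" is a list of rows, each a list of 5 numbers: the shift along the tool's x, y, z in mm, then the turn about the tool's z in degrees, then the opening in per cent of the stroke, from 0 (shut) to 100 (fully open). In form: [[tx, ty, tz, turn, claw], ...]. A call has 1 to 20 rows; each row is the pose to reach, as a shift and turn from the pose commanded when the call began, along the tool's axes at that moment; what a row does not reach only later rows make up. A row lasts 1/10 s, in which the tool goes at most 50 mm and 8.59 degrees, less where a joint would pass 70% of its speed; a pose out of reach is approached as far as the arm can. A call with a gripper value outside its range is refused whole. The fingers move at their own pace and stop on an object; "newtons" is the grip in N (left out, the last holds). Time passes only in rows, so rows that repeat a pose let the fingers close. It gives the time, the measured TCP pose, the force and the opening at its end, in the units of the state.
- bot.read_state(): the state, without advancing time (a new reading comes with each control period).
- bot.read_camera(name): name is "scene" or "side" or "wrist"; returns a dict with "pixels" (420x560x3 uint8, red, green, blue), "depth" (420x560 float32, m along the optical axis (not along the pixel's ray), 0 where there is no reading), "fovy" (degrees; the focal length in pixels is half the picture's height over the tangent of half this angle, whatever the lens; pixels are square), "cx", "cy" (the principal point, pixels), "xyz" and "attitude" of the camera in the world. Camera axes: x right, y up, looking along -z (the intrinsics and any distortion apply to the point x, -y, -z); pixel columns grow to the right and rows downward; lengths in m; the calibration is good to about 2 mm. A picture is of the moment at which its call begins.
- bot.finish_job(): hands the job in, once; it reports no verdict.
The state is a dict: "time": time; "q": joint angles; "joint_vel": joint speeds; "joint_torque": joint torques, N m; "tool_pos": TCP position; "tcp_rot": TCP orientation; "wrist_force": force on the tool from outside, world axes, zero at the start; "torque": the same for the moment, N m; "width": opening from 0.0 (shut) to 1.0 (fully open).
Only numpy, scipy, OpenCV 4.12 (cv2) and the standard library are available. Lean on these libraries where they do the work, as an engineer would, in place of code of your own. Each camera call takes 0.05 s, during which the arm holds its last target.

## Working session

There is one attempt and no reset: what is moved stays moved. The work goes in short steps, Python scripts to look and compute and a tool call to move; the robot and the scene stay as the last step left them, time stands still between calls to the robot, and variables do not carry over. Pictures are saved under pics/ and viewed, and the job is handed in when it is done.

Besides the shell and the picture viewer there is one more tool, called after "Call:" as a command line: name --pt "numbers of a row" for each row, then --argument value for the rest. move_arm: Moves the arm, as the interface text tells. Its arguments: {"type":"object","properties":{"steps":{"type":"array","items":{"type":"array","items":{"type":"number"}}},"newtons":{"type":"number"}},"required":["steps"]}

```bash
mkdir -p pics
cat > h.py <<'E'
import numpy as np, cv2
from workcell import bot
from scipy.spatial.transform import Rotation as R
def grab(n):
    d=bot.read_camera(n); np.save(f'/tmp/{n}.npy',d,allow_pickle=True); return d
def load(n): return np.load(f'/tmp/{n}.npy',allow_pickle=True).item()
E
python3 - <<'E'
from h import *
s=bot.read_state(); print(s)
for n in ['scene','side','wrist']:
    d=grab(n); print(n,{k:v for k,v in d.items() if k not in('pixels','depth')})
    cv2.imwrite(f'pics/{n}0.png',cv2.cvtColor(d['pixels'],cv2.COLOR_RGB2BGR))
E
```

```text
{'time': 0.0, 'q': array([ 1.07811947e+00,  2.64736925e-01,  1.60539796e+00, -1.74912513e-05,
        1.27371806e+00, -3.68909239e-02]), 'joint_vel': array([-0.00054534,  0.00044567, -0.00022974,  0.00090464,  0.00043259,
        0.00267179]), 'joint_torque': array([-8.05907221e-04, -5.15100074e+01, -3.67320728e+01, -6.59866078e-05,
        1.27028039e-02,  8.08680824e-06]), 'tool_pos': array([0.29676019, 0.60543146, 0.22996004]), 'tcp_rot': array([-0.70962753, -3.05980497,  0.00343296]), 'wrist_force': array([-0.34572418,  0.37153238, -0.2604    ]), 'torque': array([ 0.08873071, -0.00542671, -0.04087123]), 'width': 1.0023888886811692}
scene {'fovy': 42.87415738126521, 'cx': 284.6025383481346, 'cy': 212.65691586881897, 'xyz': array([-0.23313717,  0.60188231,  0.75231524]), 'attitude': array([ 0.49579501, -1.03456078, -2.08062132])}
side {'fovy': 51.59872959764212, 'cx': 280.65064610650523, 'cy': 199.4715068163627, 'xyz': array([ 0.42395516, -0.97758599,  0.55612992]), 'attitude': array([ 1.1016936 , -0.03118093, -0.04779592])}
wrist {'fovy': 61.15299307692836, 'cx': 281.6863099399377, 'cy': 206.00038826023683, 'xyz': array([0.22706334, 0.64062346, 0.37292479]), 'attitude': array([-0.2804787 , -0.17269483,  1.10410543])}
```

View pics/scene0.png

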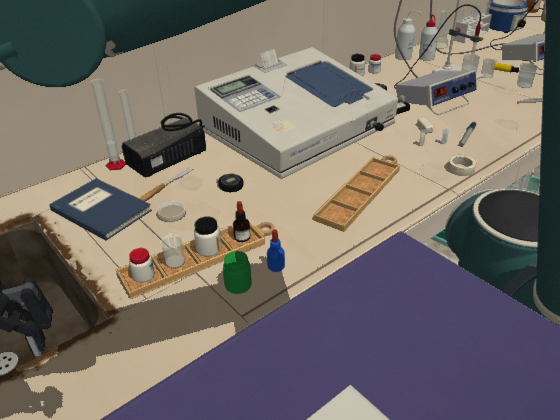

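View pics/side0.png

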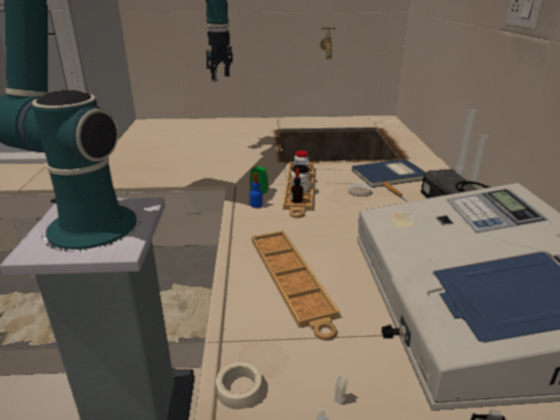

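View pics/wrist0.png

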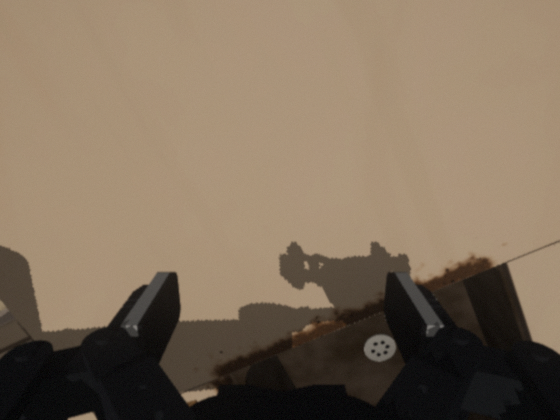

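The scene view shows the full rack with dropper (242,222), black-capped jar (206,236), beaker (174,250) and red-capped jar (141,265), with its ring at (265,230). The empty rack is at about (358,192), ring at (388,160). Blue bottle (276,252) and green jar (237,272) are decoys. In the side view the racks are at (300,185) and (292,278), with the empty rack's ring at (323,327).

```bash
cat >> h.py <<'E'
def rays(d,uv):
    H=d['pixels'].shape[0]; f=H/2/np.tan(np.radians(d['fovy'])/2)
    uv=np.atleast_2d(uv).astype(float)
    c=np.c_[(uv[:,0]-d['cx'])/f,-(uv[:,1]-d['cy'])/f,-np.ones(len(uv))]
    return c@R.from_rotvec(d['attitude']).as_matrix().T
def plane(d,uv,z):
    r=rays(d,uv); o=d['xyz']; return o+r*((z-o[2])/r[:,2])[:,None]
def cloud(d):
    H,W=d['depth'].shape; u,v=np.meshgrid(np.arange(W),np.arange(H))
    r=rays(d,np.c_[u.ravel(),v.ravel()]); return (d['xyz']+r*d['depth'].ravel()[:,None]).reshape(H,W,3)
E
python3 - <<'E'
from h import *
for n in ['scene','side']:
    d=load(n); P=cloud(d); im=d['pixels']
    for uv in ([(300,230),(330,170),(100,300)] if n=='scene' else [(240,300),(330,220)]):
        print(n,uv,P[uv[1],uv[0]].round(4),d['depth'][uv[1],uv[0]])
    x0,y0,x1,y1=(100,150,420,320) if n=='scene' else (230,140,370,350)
    c=im[y0:y1,x0:x1]; s=3 if n!='scene' else 2.5
    s=min(800/(x1-x0),600/(y1-y0)); c=cv2.resize(c,None,fx=s,fy=s,interpolation=cv2.INTER_CUBIC)
    cv2.imwrite(f'pics/{n}crop.png',cv2.cvtColor(c,cv2.COLOR_RGB2BGR))
    # rack pixels: height 5..25mm & orange hue
    hsv=cv2.cvtColor(im,cv2.COLOR_RGB2HSV)
    m=(hsv[...,0]>8)&(hsv[...,0]<22)&(hsv[...,1]>110)&(P[...,2]>0.004)&(P[...,2]<.03)&(d['depth']>0)
    k,l,st,ce=cv2.connectedComponentsWithStats(m.astype('uint8'))
    for i in range(1,k):
        if st[i,4]>150:
            p=P[l==i]; (c,sz,a)=cv2.minAreaRect((p[:,:2]*1000).astype('float32'))
            print(n,st[i],'c',np.round(c,1),'sz',np.round(sz,1),round(a,1),'z',np.percentile(p[:,2],[5,50,95]).round(4))
E
```

```text
scene (300, 230) [ 0.4704 -0.0265 -0.002 ] 1.2066412
scene (330, 170) [ 6.054e-01 -2.514e-01 -1.000e-04] 1.4037464
scene (100, 300) [ 0.5638  0.4107 -0.0025] 1.0408692
scene [ 314  156   86   74 2622] c [ 487.  -248.6] sz [ 82.1 350.3] 16.5 z [0.0057 0.0096 0.0173]
scene [ 116  222  158   75 2579] c [539.9 188.4] sz [348.5  84.9] 82.3 z [0.0053 0.0101 0.0177]
side (240, 300) [ 0.3819 -0.3086 -0.0004] 0.8453108
side (330, 220) [ 0.6068  0.0008 -0.0035] 1.1332989
side [283 162  31  55 658] c [543.1 182.7] sz [350.5  78. ] 82.3 z [0.005  0.0097 0.018 ]
side [ 252  231   87  108 4025] c [ 489.2 -255.6] sz [ 81.2 350.1] 16.4 z [0.0061 0.0092 0.0167]
```

View pics/scenecrop.png

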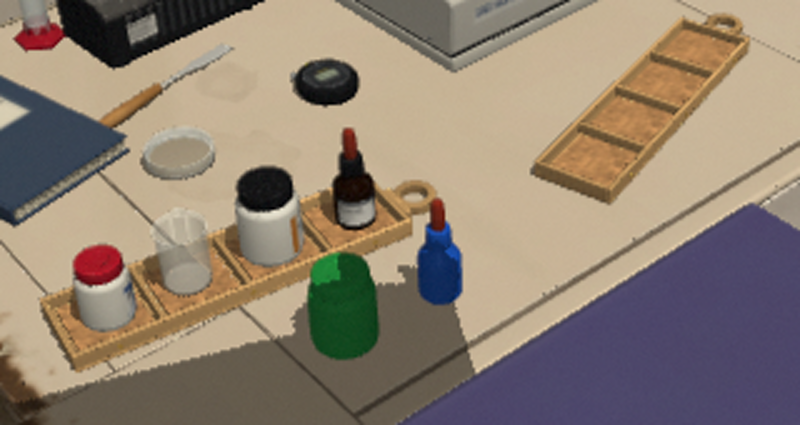

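View pics/sidecrop.png

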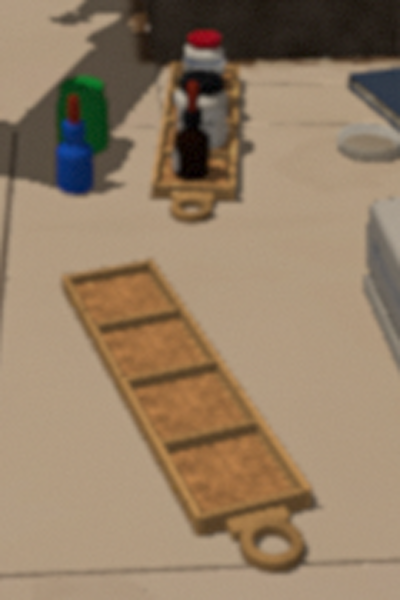

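```bash
cat > obj.py <<'E'
from h import *
def rep(n):
    d=load(n); P=cloud(d); hsv=cv2.cvtColor(d['pixels'],cv2.COLOR_RGB2HSV).astype(int); h,s,v=[hsv[...,i] for i in range(3)]
    roi=(P[...,2]>0.02)&(P[...,2]<.14)&(P[...,0]>.38)&(P[...,0]<.64)&(P[...,1]>-.42)&(P[...,1]<.4)&(d['depth']>0)
    k,l,st,ce=cv2.connectedComponentsWithStats(roi.astype('uint8'))
    for i in range(1,k):
        if st[i,4]>25:
            p=P[l==i]; c=np.median(d['pixels'][l==i],0)
            print(n,st[i],'rgb',c,'min',(p.min(0)*1000).round(),'max',(p.max(0)*1000).round(),'p98z',np.percentile(p[:,2],98).round(3))
            t=p[p[:,2]>p[:,2].max()-.006]; print('   top mean',(t.mean(0)*1000).round(1),len(t))
E
python3 - <<'E'
from obj import *
rep('scene'); rep('side')
print(R.from_rotvec(bot.read_state()['tcp_rot']).as_matrix().round(4))
E
```

```text
scene [233 201  17  38 438] rgb [38. 28. 21.] min [505.  78.  20.] max [540. 115. 107.] p98z 0.104
   top mean [523.4  97.  104.5] 15
scene [194 216  28  38 833] rgb [128. 115. 102.] min [511. 146.  20.] max [562. 199.  83.] p98z 0.082
   top mean [538.8 173.3  79.7] 250
scene [267 229  18  37 421] rgb [19. 43. 91.] min [393.  76.  20.] max [426. 111.  97.] p98z 0.095
   top mean [411.7  93.5  93.8] 22
scene [160 233  25  34 623] rgb [162. 153. 136.] min [527. 226.  20.] max [578. 271.  70.] p98z 0.067
   top mean [553.9 246.5  66. ] 93
scene [129 248  25  32 634] rgb [160.  118.  107.5] min [534. 295.  20.] max [578. 340.  72.] p98z 0.07
   top mean [556.5 318.1  68. ] 196
scene [223 251  28  36 848] rgb [18. 71. 30.] min [393. 159.  20.] max [444. 212.  74.] p98z 0.072
   top mean [419.4 184.6  70.3] 273
side [290 151  20  50 735] rgb [82. 45. 38.] min [508.  70.  20.] max [579. 326. 106.] p98z 0.095
   top mean [525.6  90.2 103.6] 8
side [249 166  19  36 518] rgb [15.  57.5 37. ] min [395.  67.  20.] max [448. 202.  96.] p98z 0.089
   top mean [414.5  87.9  93.3] 10
[[-8.979e-01  4.402e-01 -8.000e-04]
 [ 4.402e-01  8.979e-01 -1.500e-03]
 [ 1.000e-04 -1.700e-03 -1.000e+00]]
```

```bash
cat >> h.py <<'E'
def plan(x,y,z,yaw_deg):
    """TCP target in m, tool y-axis yaw (deg)"""
    s=bot.read_state(); M=R.from_rotvec(s['tcp_rot']).as_matrix()
    sh=M.T@(np.array([x,y,z])-s['tool_pos'])*1000
    cur=np.degrees(np.arctan2(M[1,1],M[0,1])); t=-(yaw_deg-cur); t=(t+90)%180-90
    print('shift',sh.round(1),'turn',round(t,1),'| now',s['tool_pos'].round(4),'yaw',round(cur,2),'q',s['q'].round(2),'t',round(s['time'],2))
E
python3 - <<'E'
from h import *
d=load('wrist'); s=bot.read_state(); M=R.from_rotvec(s['tcp_rot']).as_matrix()
print('cam in tool',M.T@(d['xyz']-s['tool_pos']),'look',M.T@rays(d,[d['cx'],d['cy']])[0], 'right',M.T@R.from_rotvec(d['attitude']).as_matrix()[:,0])
plan(.50,.21,.30,-7.7)
plan(.60,.21,.30,-7.7)
E
```

```text
cam in tool [ 0.07809975  0.00047732 -0.14266747] look [-3.07725479e-01 -2.96117436e-04  9.51475140e-01] right [-1.64313911e-03  9.99998626e-01 -2.20204117e-04]
shift [-356.5 -265.9  -69.3] turn 71.6 | now [0.2969 0.6056 0.2303] yaw 63.88 q [ 1.08  0.26  1.61  0.    1.27 -0.04] t 0.15
shift [-446.3 -221.9  -69.4] turn 71.6 | now [0.2969 0.6056 0.2303] yaw 63.88 q [ 1.08  0.26  1.61  0.    1.27 -0.04] t 0.15
```

Run:
```python
from h import *
plan(.55,.27,.32,-7.7)
```

```text
shift [-375.  -190.1  -89.4] turn 71.6 | now [0.2969 0.6056 0.2303] yaw 63.88 q [ 1.08  0.26  1.61  0.    1.27 -0.04] t 0.15
```

Call:
move_arm --pt "-10 -5 -50 5 100" --pt "-45 -23 -89 13 100" --pt "-80 -42 -89 21 100" --pt "-120 -62 -89 29 100" --pt "-160 -82 -89 37 100" --pt "-200 -102 -89 45 100" --pt "-240 -122 -89 53 100" --pt "-280 -142 -89 61 100" --pt "-320 -162 -89 69 100" --pt "-355 -180 -89 71.6 100" --pt "-375 -190 -89 71.6 100" --pt "-375 -190 -89 71.6 100" --pt "-375 -190 -89 71.6 100" --pt "-375 -190 -89 71.6 100"

```text
time: 1.55
tool_pos: [0.5495, 0.2712, 0.3201]
tcp_rot: [-2.364, -2.068, 0.0]
wrist_force: [0.0, 0.1, 0.9]
width: 1.002
```

Run:
```python
from h import *
s=bot.read_state();print(s['time'],s['tool_pos'],s['joint_vel'].round(3)); 
d=grab('wrist'); cv2.imwrite('pics/wrist1.png',cv2.cvtColor(d['pixels'],cv2.COLOR_RGB2BGR))
```

```text
1.55 [0.54953102 0.27123541 0.32007297] [ 0.011 -0.003 -0.001 -0.002  0.    -0.002]
```

View pics/wrist1.png

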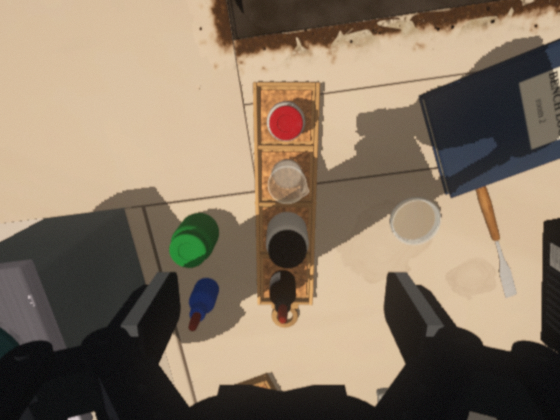

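Wrist view: full rack from (288,83) to (286,303), ring at (285,317). Red cap (286,121), beaker (288,182), black cap (288,247), dropper bulb (282,313). Decoys: green (188,246) and blue (205,295). Now measuring each axis.

```bash
cat > w1.py <<'E'
from h import *
d=load('wrist'); P=cloud(d); im=d['pixels']; Z=P[...,2]*1000
H,W=Z.shape; u,v=np.meshgrid(np.arange(W),np.arange(H))
print('bench z',np.median(Z[150:200,60:180]), 'tool-visible')
hsv=cv2.cvtColor(im,cv2.COLOR_RGB2HSV)
# rack
m=(hsv[...,0]>7)&(hsv[...,0]<22)&(hsv[...,1]>110)&(Z>5)&(Z<25)&(u>245)&(u<330)&(v<335)
p=P[m][:,:2]*1000; c,sz,a=cv2.minAreaRect(p.astype('float32')); print('rack rect',np.round(c,1),np.round(sz,1),round(a,2))
def obj(name,x0,x1,y0,y1,zlo,zhi):
    q=(u>=x0)&(u<=x1)&(v>=y0)&(v<=y1)&(Z>zlo)&(Z<zhi)
    p=P[q]*1000; (c,r)=cv2.minEnclosingCircle(p[:,:2].astype('float32'))
    print(name,len(p),'circ',np.round(c,1),'r',round(r,1),'mean',p.mean(0).round(1),'zmax',p[:,2].max().round(1))
obj('small cap',255,320,95,145,66,80)
obj('beaker rim',255,320,155,210,64,80)
obj('large cap',255,320,205,270,78,92)
obj('bulb',255,320,270,330,98,118)
obj('bulb2',255,320,270,330,85,118)
for n,b in dict(small=(255,320,95,145),beaker=(255,320,155,210),large=(255,320,205,270),drop=(255,320,265,330)).items():
    obj(n+' all',*b,24,130)
E
python3 w1.py
```

```text
bench z -0.17009029955875055 tool-visible
rack rect [543.5 187.6] [346.8  80.3] 82.25
small cap 928 circ [560.3 316.2] r 18.6 mean [560.4 316.5  69.2] zmax 71.7
beaker rim 336 circ [554.2 246.2] r 24.4 mean [554.3 244.5  67.1] zmax 70.6
large cap 1077 circ [542.7 170.9] r 23.4 mean [542.9 171.9  81.1] zmax 83.3
bulb 87 circ [526.9  95.7] r 5.4 mean [527.   97.1 103.9] zmax 108.2
bulb2 146 circ [527.3  96. ] r 5.6 mean [527.2  97.8  98.9] zmax 108.2
small all 1200 circ [560.5 315.9] r 22.2 mean [560.5 317.9  65.6] zmax 71.7
beaker all 830 circ [554.2 246.2] r 24.4 mean [553.3 244.1  53.6] zmax 70.6
large all 1867 circ [543.  171.4] r 26.7 mean [543.7 179.3  70. ] zmax 83.3
drop all 1010 circ [533.2 117.3] r 39.4 mean [528.6 105.7  63.2] zmax 108.2
```

Run:
```python
from h import *
plan(.527,.0965,.16,-7.75)
plan(.527,.0965,.06,-7.75)
```

```text
shift [-176.4    1.1  160.1] turn 0.1 | now [0.5494 0.2714 0.3202] yaw -7.64 q [0.42 0.11 1.63 0.   1.41 0.55] t 1.6
shift [-176.4    1.1  260.1] turn 0.1 | now [0.5494 0.2714 0.3202] yaw -7.64 q [0.42 0.11 1.63 0.   1.41 0.55] t 1.6
```

Call:
move_arm --pt "-30 0 20 0 100" --pt "-65 0 40 0 100" --pt "-100 0 60 0 100" --pt "-135 1 80 0 100" --pt "-165 1 100 0 100" --pt "-176 1 130 0 100" --pt "-176 1 160 0 100" --pt "-176 1 190 0 100" --pt "-176 1 215 0 100" --pt "-176 1 235 0 100" --pt "-176 1 250 0 100" --pt "-176 1 260 0 100" --pt "-176 1 260 0 100" --pt "-176 1 260 0 100"

```text
time: 3.0
tool_pos: [0.5281, 0.0962, 0.0609]
tcp_rot: [2.365, 2.067, 0.001]
wrist_force: [0.5, 1.0, 0.3]
width: 1.002
```

Run:
```python
from h import *
s=bot.read_state();print(s['time'],s['tool_pos'],s['wrist_force']); 
for n in ['wrist','side']:
    d=grab(n); im=d['pixels'] if n=='wrist' else cv2.resize(d['pixels'][120:240,220:380],None,fx=5,fy=5,interpolation=cv2.INTER_CUBIC)
    cv2.imwrite(f'pics/{n}2.png',cv2.cvtColor(im,cv2.COLOR_RGB2BGR))
plan(.527,.0965,.041,-7.75)
```

```text
3.0 [0.52811799 0.09623639 0.06091401] [0.47719991 1.03578548 0.33712488]
shift [ 0.1 -1.8 20.6] turn 0.0 | now [0.5287 0.0961 0.0616] yaw -7.71 q [ 0.13  0.17  2.05 -0.    0.91  0.27] t 3.1
```

View pics/wrist2.png

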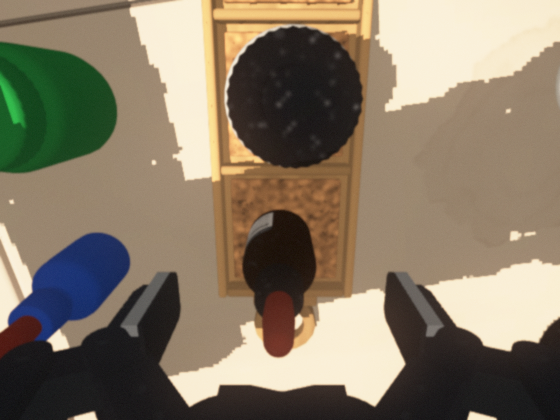

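View pics/side2.png

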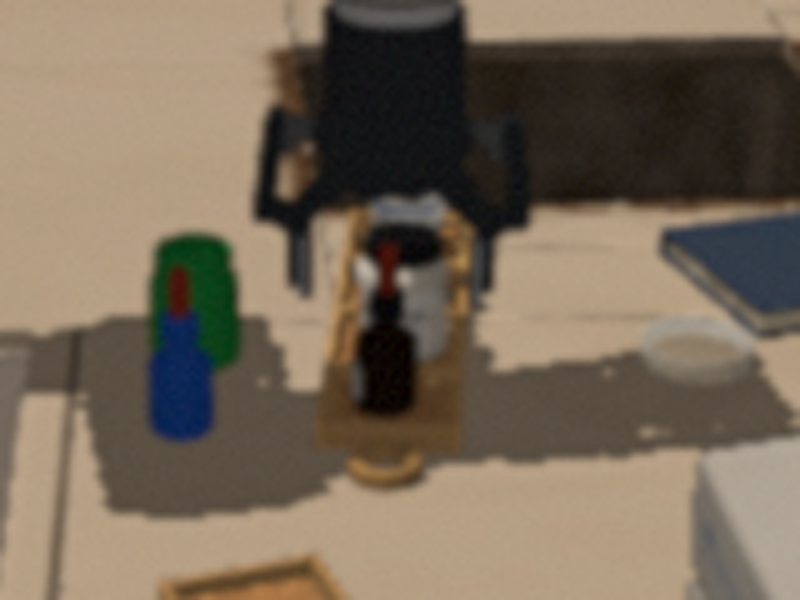

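Call:
move_arm --pt "0 -2 4 0 100" --pt "0 -2 9 0 100" --pt "0 -2 13 0 100" --pt "0 -2 16 0 100" --pt "0 -2 18 0 100" --pt "0 -2 19 0 100" --pt "0 -2 20 0 100" --pt "0 -2 20 0 100" --pt "0 -2 20 0 100"

```text
time: 4.0
tool_pos: [0.5257, 0.0961, 0.0404]
tcp_rot: [2.366, 2.067, 0.0]
wrist_force: [0.4, 0.6, 1.0]
width: 1.0
```

Run:
```python
from h import *
s=bot.read_state();print(s['time'],s['tool_pos'],s['wrist_force']); 
for n in ['wrist','side','scene']:
    d=grab(n); im=d['pixels'] if n=='wrist' else cv2.resize(d['pixels'][120:240,220:380] if n=='side' else d['pixels'][160:280,180:340],None,fx=5,fy=5,interpolation=cv2.INTER_CUBIC)
    cv2.imwrite(f'pics/{n}3.png',cv2.cvtColor(im,cv2.COLOR_RGB2BGR))
```

```text
4.0 [0.52569778 0.09613269 0.04035395] [0.36144149 0.62110524 0.97741659]
```

View pics/side3.png

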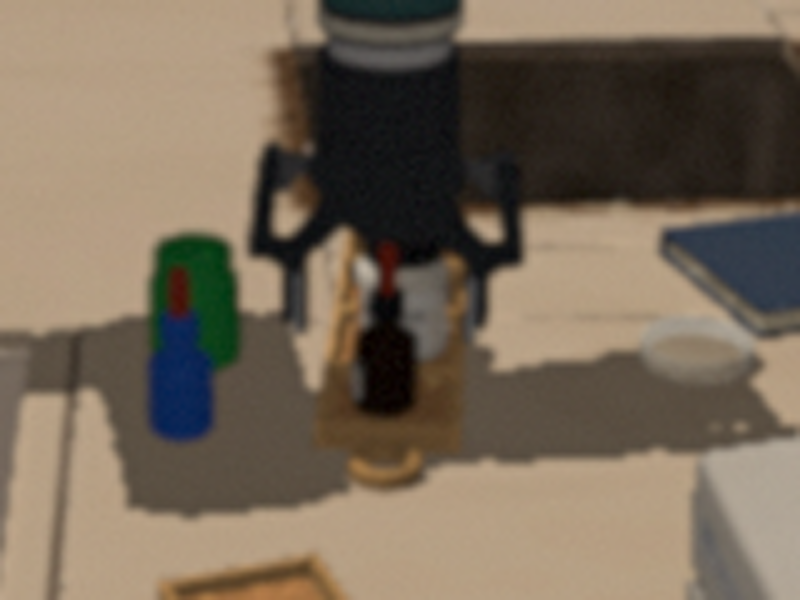

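View pics/scene3.png

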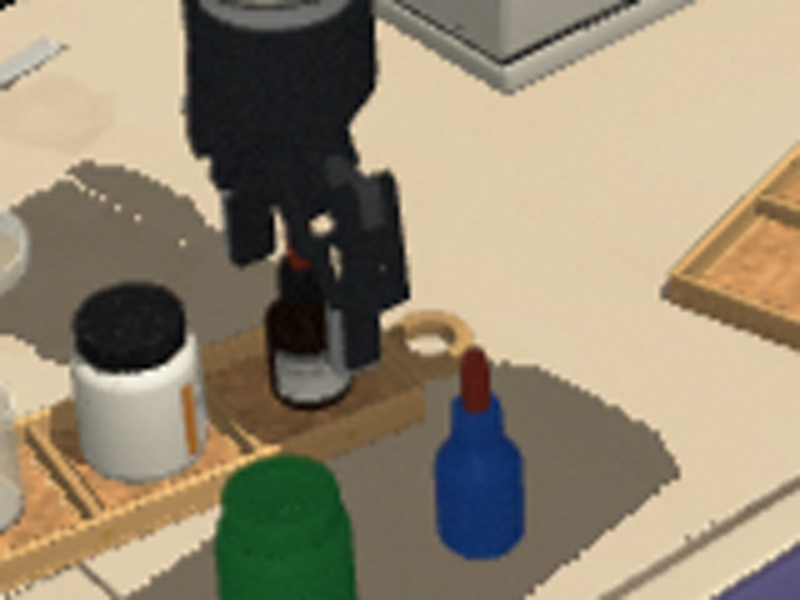

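Call:
move_arm --pt "0 0 1 0 100" --pt "0 0 1.4 0 100" --pt "0 0 1.4 0 70" --pt "0 0 1.4 0 50" --pt "0 0 1.4 0 40" --pt "0 0 1.4 0 30" --pt "0 0 1.4 0 30" --pt "0 0 1.4 0 30" --pt "0 0 1.4 0 30" --pt "0 0 1.4 0 30" --newtons 40

```text
time: 5.15
tool_pos: [0.5258, 0.0962, 0.0392]
tcp_rot: [2.366, 2.067, 0.001]
wrist_force: [-1.2, -0.1, 4.4]
width: 0.392
```

Run:
```python
from h import *
s=bot.read_state();print(s['time'],s['tool_pos'],s['wrist_force'],s['width']); 
for n in ['side','scene']:
    d=grab(n); im=cv2.resize(d['pixels'][140:220,260:340] if n=='side' else d['pixels'][180:260,200:300],None,fx=7,fy=7,interpolation=cv2.INTER_CUBIC)
    cv2.imwrite(f'pics/{n}4.png',cv2.cvtColor(im,cv2.COLOR_RGB2BGR))
```

```text
5.15 [0.52578263 0.09619757 0.03915823] [-1.20868915 -0.06362264  4.38593144] 0.39158042540044313
```

View pics/side4.png

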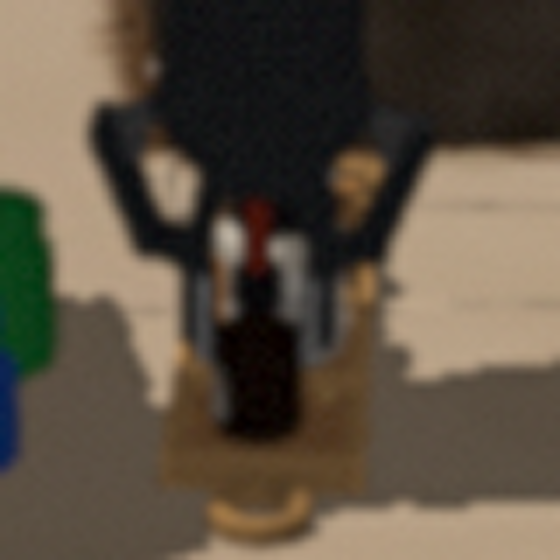

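View pics/scene4.png

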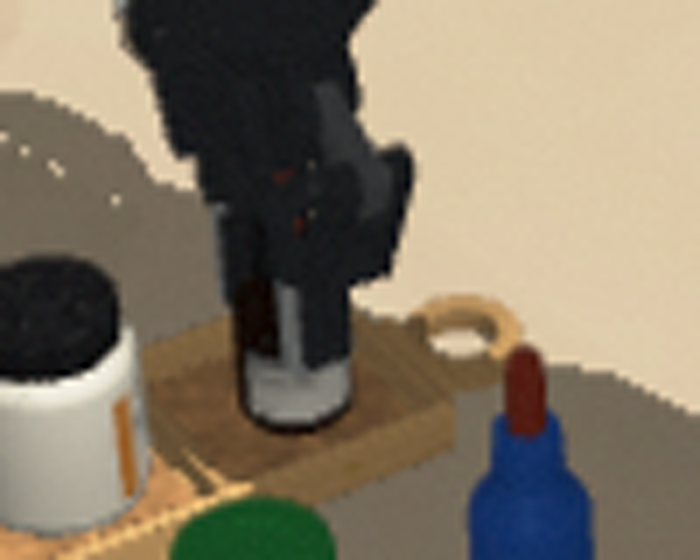

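Call:
move_arm --pt "0 0 -3 0 30" --pt "0 0 -8 0 30" --pt "0 0 -16 0 30" --pt "0 0 -26 0 30" --pt "0 0 -36 0 30" --pt "0 0 -40 0 30" --pt "0 0 -40 0 30" --pt "0 0 -40 0 30"

```text
time: 6.05
tool_pos: [0.5256, 0.0961, 0.079]
tcp_rot: [2.366, 2.067, 0.0]
wrist_force: [0.0, 0.9, -1.0]
width: 0.392
```

Run:
```python
from h import *
s=bot.read_state();print(s['time'],s['tool_pos'],s['wrist_force'],s['width']); 
for n in ['side','scene']:
    d=grab(n); im=cv2.resize(d['pixels'][120:220,260:340] if n=='side' else d['pixels'][160:260,200:300],None,fx=6,fy=6,interpolation=cv2.INTER_CUBIC)
    cv2.imwrite(f'pics/{n}5.png',cv2.cvtColor(im,cv2.COLOR_RGB2BGR))
plan(.45,-.12,.25,16.5)
```

```text
6.05 [0.52555276 0.0961143  0.07901709] [ 0.03009754  0.88792829 -0.9725539 ] 0.39211130963287477
shift [-224.2  -45.6 -171.5] turn -24.2 | now [0.5251 0.0961 0.0784] yaw -7.72 q [0.13 0.15 2.05 0.   0.95 0.27] t 6.15
```

View pics/scene5.png

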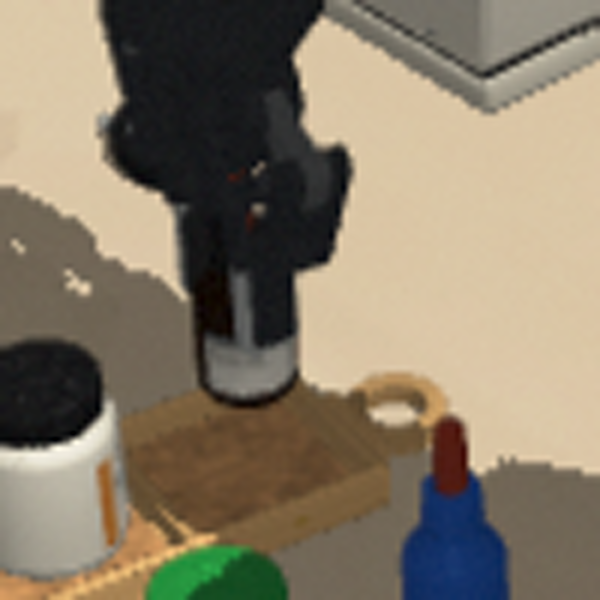

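View pics/side5.png

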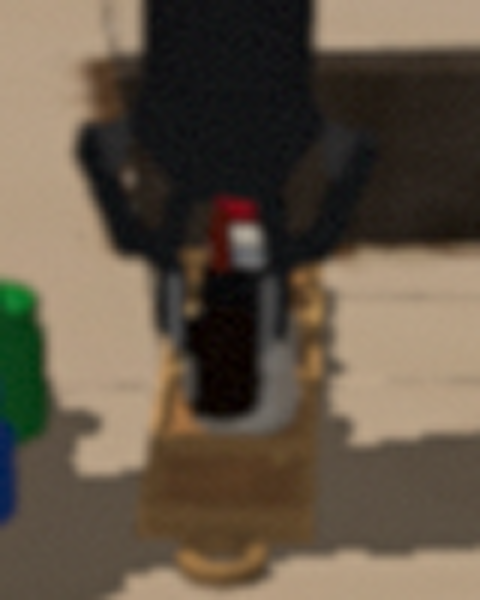

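Run:
```python
from h import *
plan(.464,-.165,.30,16.5)
```

```text
shift [-267.   -25.7 -221.5] turn -24.2 | now [0.5251 0.0961 0.0784] yaw -7.72 q [0.13 0.15 2.05 0.   0.95 0.27] t 6.15
```

Call:
move_arm --pt "0 0 -30 0 30" --pt "-10 0 -65 0 30" --pt "-30 -3 -100 -3 30" --pt "-60 -6 -135 -6 30" --pt "-90 -9 -165 -9 30" --pt "-125 -12 -190 -12 30" --pt "-160 -16 -210 -15 30" --pt "-195 -19 -221 -18 30" --pt "-225 -22 -221 -21 30" --pt "-250 -25 -221 -24 30" --pt "-267 -26 -221 -24.2 30" --pt "-267 -26 -221 -24.2 30" --pt "-267 -26 -221 -24.2 30" --pt "-267 -26 -221 -24.2 30"

```text
time: 7.55
tool_pos: [0.464, -0.1642, 0.2995]
tcp_rot: [-1.879, -2.517, -0.0]
wrist_force: [0.2, 0.1, -0.8]
width: 0.394
```

Run:
```python
from h import *
s=bot.read_state();print(s['time'],s['tool_pos'],s['wrist_force'],s['width']); 
d=grab('wrist'); cv2.imwrite('pics/wrist6.png',cv2.cvtColor(d['pixels'],cv2.COLOR_RGB2BGR))
P=cloud(d); im=d['pixels']; Z=P[...,2]*1000
hsv=cv2.cvtColor(im,cv2.COLOR_RGB2HSV)
for lo in (4,7):
    m=(hsv[...,0]>7)&(hsv[...,0]<22)&(hsv[...,1]>90)&(Z>lo)&(Z<25)
    k,l,st,ce=cv2.connectedComponentsWithStats(m.astype('uint8'))
    for i in range(1,k):
        if st[i,4]>150:
            p=P[l==i][:,:2]*1000; c,sz,a=cv2.minAreaRect(p.astype('float32')); print('rack rect',st[i],np.round(c,1),np.round(sz,1),round(a,2))
```

```text
7.55 [ 0.46400142 -0.16422867  0.29950726] [ 0.22888321  0.07442717 -0.7954055 ] 0.3936561347486399
rack rect [365   0  38  23 436] [524.9  23. ] [39.1 20.8] 16.68
rack rect [ 247   89   70  154 9198] [ 467.8 -176.3] [ 80.6 188.2] 16.44
rack rect [366   0  37  22 404] [524.9  23.1] [39.  20.5] 16.49
rack rect [ 247   89   70  154 8101] [ 467.8 -176.3] [ 80.6 188.2] 16.44
```

View pics/wrist6.png

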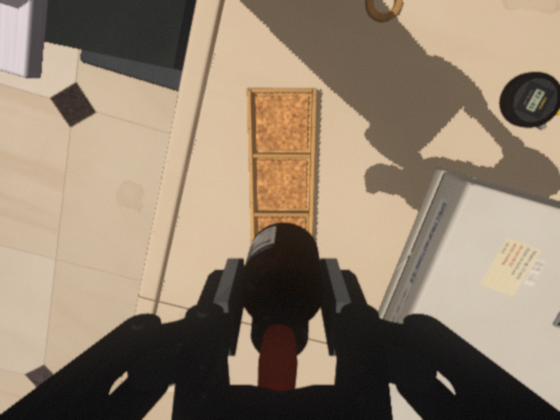

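Run:
```python
from h import *
d=load('wrist')
# wall-top corners: outer far corners, divider centres at z=18
print((plane(d,[(247.5,88.5),(320.5,89.5),(283,155),(283,213.5)],.018)*1000).round(1))
a=np.array([-.283,.959]);c=np.array([484.3,-232.3])
for y in (152.5,75,0): print(y,c+a*y)
```

```text
[[ 404.5  -96.3   18. ]
 [ 484.2  -74.    18. ]
 [ 464.6 -157.5   18. ]
 [ 485.6 -228.7   18. ]]
152.5 [441.1425 -86.0525]
75 [ 463.075 -160.375]
0 [ 484.3 -232.3]
```

Run:
```python
from h import *
plan(.4522,-.1231,.0362,16.44)
```

```text
shift [ 42.6   0.4 263.4] turn 0.1 | now [ 0.4641 -0.1641  0.2996] yaw 16.54 q [-0.39 -0.12  1.89  0.    1.37 -0.68] t 7.6
```

Call:
move_arm --pt "15 0 20 0 30" --pt "30 0 50 0 30" --pt "40 0 85 0 30" --pt "42.5 0 120 0 30" --pt "42.5 0.4 155 0 30" --pt "42.5 0.4 185 0 30" --pt "42.5 0.4 210 0 30" --pt "42.5 0.4 230 0 30" --pt "42.5 0.4 245 0 30" --pt "42.5 0.4 253 0 30" --pt "42.5 0.4 258 0 30" --pt "42.5 0.4 261 0 30" --pt "42.5 0.4 262.5 0 30" --pt "42.5 0.4 262.5 0 30" --pt "42.5 0.4 262.5 0 30" --pt "42.5 0.4 262.5 0 30"

```text
time: 9.2
tool_pos: [0.4529, -0.1241, 0.0391]
tcp_rot: [1.88, 2.516, 0.001]
wrist_force: [-4.5, 1.6, 7.0]
width: 0.39
```

Run:
```python
from h import *
s=bot.read_state();print(s['time'],s['tool_pos'],s['wrist_force'],s['width']); 
for n in ['side','scene']:
    d=grab(n); im=cv2.resize(d['pixels'][170:290,230:350] if n=='side' else d['pixels'][110:230,300:400],None,fx=5,fy=5,interpolation=cv2.INTER_CUBIC)
    cv2.imwrite(f'pics/{n}7.png',cv2.cvtColor(im,cv2.COLOR_RGB2BGR))
```

```text
9.2 [ 0.45289156 -0.1241108   0.03914095] [-4.47249698  1.61838449  6.99229929] 0.3900712659496725
```

View pics/scene7.png

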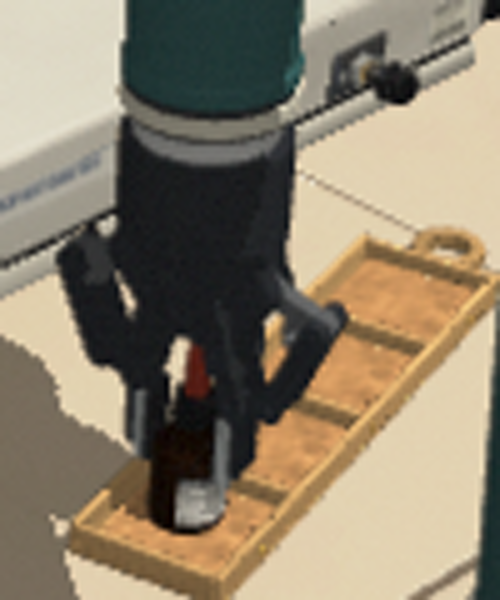

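View pics/side7.png

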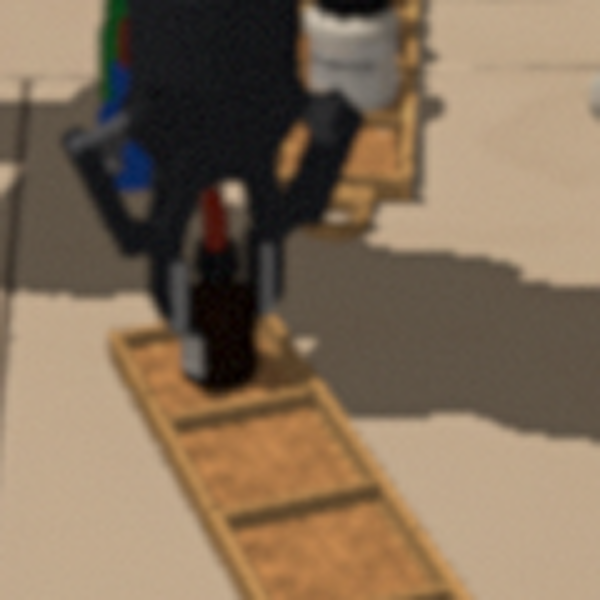

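Call:
move_arm --pt "0 0 -0.8 0 30" --pt "0 0 -1.5 0 30" --pt "0 0 -1.5 0 30" --pt "0 0 -1.5 0 30"

```text
time: 9.7
tool_pos: [0.4527, -0.1242, 0.0392]
tcp_rot: [1.879, 2.516, 0.0]
wrist_force: [-0.7, 1.0, 2.8]
width: 0.391
```

Run:
```python
from h import *
s=bot.read_state();print(s['time'],s['tool_pos'],s['wrist_force'],s['torque'],s['width']);
```

```text
9.7 [ 0.45272213 -0.12421873  0.03918484] [-0.74779882  0.98087492  2.81451861] [-0.05950577  0.01143024 -0.00665938] 0.3908311448566183
```

Call:
move_arm --pt "0 0 -1.8 0 45" --pt "0 0 -1.8 0 60" --pt "0 0 -1.8 0 80" --pt "0 0 -1.8 0 100" --pt "0 0 -1.8 0 100" --pt "0 0 -1.8 0 100" --pt "0 0 -10 0 100" --pt "0 0 -30 0 100" --pt "0 0 -60 0 100" --pt "0 0 -90 0 100" --pt "0 0 -110 0 100" --pt "0 0 -120 0 100" --pt "0 0 -120 0 100"

```text
time: 11.0
tool_pos: [0.4536, -0.1245, 0.1608]
tcp_rot: [1.878, 2.514, 0.002]
wrist_force: [-0.2, 0.2, -0.0]
width: 1.002
```

Run:
```python
from h import *
s=bot.read_state();print(s['time'],s['tool_pos'],s['wrist_force'],s['width']); 
d=grab('wrist'); cv2.imwrite('pics/wrist8.png',cv2.cvtColor(d['pixels'],cv2.COLOR_RGB2BGR))
plan(.5435,.1712,.12,-7.75)
```

```text
11.0 [ 0.45356326 -0.12449224  0.16084989] [-0.2197664   0.15106543 -0.00221981] 1.0023905652254874
shift [257.4 171.   39.3] turn 24.2 | now [ 0.4525 -0.1242  0.1593] yaw 16.49 q [-0.32 -0.07  2.11  0.    1.1  -0.61] t 11.05
```

View pics/wrist8.png

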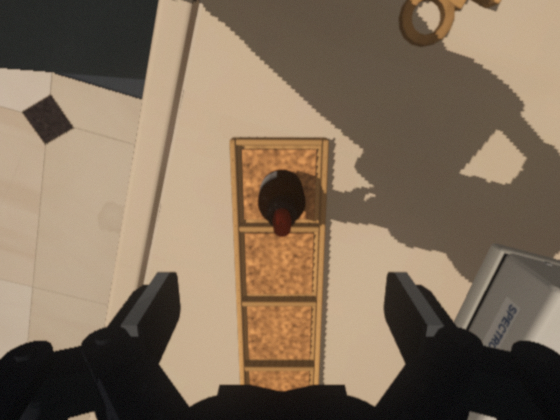

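Dropper stands upright in the far bay: body (281,197), bulb (282,222). Dividers show at rows ~229, 301 and 365. Refining the rack centre.

Run:
```python
from h import *
d=load('wrist'); P=cloud(d); Z=P[...,2]*1000
pts=plane(d,[(300,229.5),(282,301),(280,365)],.018)[:,:2]*1000
th=np.radians(16.44); ax=np.array([-np.sin(th),np.cos(th)]); ex=np.array([np.cos(th),np.sin(th)])
c=np.array([484,-231])
for p in pts: print(p.round(1),'local y',((p-c)@ax).round(1),'x',((p-c)@ex).round(1))
hsv=cv2.cvtColor(d['pixels'],cv2.COLOR_RGB2HSV)
m=(hsv[...,0]>7)&(hsv[...,0]<22)&(hsv[...,1]>90)&(Z>13)&(Z<25)
q=P[m][:,:2]*1000; q=q[np.linalg.norm(q-c,axis=1)<200]; l=np.c_[(q-c)@ex,(q-c)@ax]
print('x range',np.percentile(l[:,0],[1,99]).round(1),'ymax',np.percentile(l[:,1],99.5).round(1))
h,_=np.histogram(l[abs(l[:,0])<32,1],bins=np.arange(-120,165,2.5))
for i,v in enumerate(h):
    if v>15: print(-120+2.5*i,v,end='; ')
b=(Z>85)&(P[...,0]>.42)&(P[...,0]<.49)&(np.abs(P[...,1]+.124)<.03); b&=Z<115
q=P[b][:,:2]*1000; print('\nbulb',len(q),q.mean(0),'local',((q.mean(0)-c)@ex).round(1),((q.mean(0)-c)@ax).round(1), Z[b].max())
```

```text
[ 480.  -153.4] local y 75.6 x 18.1
[ 485.1 -226. ] local y 4.5 x 2.5
[ 503.8 -296.4] local y -68.4 x 0.5
x range [-39.8  39.6] ymax 152.1
-77.5 97; -75.0 267; -72.5 46; -2.5 116; 0.0 273; 2.5 39; 72.5 148; 75.0 217; 125.0 43; 145.0 25; 147.5 239; 150.0 239; 
bulb 416 [ 454.12179724 -122.62364813] local 2.0 112.4 108.12779204422624
```

Call:
move_arm --pt "25 10 -20 0 100" --pt "55 30 -30 5 100" --pt "90 55 -30 10 100" --pt "125 80 -30 15 100" --pt "160 105 -30 20 100" --pt "195 130 -30 24 100" --pt "225 150 -20 24.2 100" --pt "245 165 0 24.2 100" --pt "257 171 20 24.2 100" --pt "257 171 39 24.2 100" --pt "257 171 39 24.2 100" --pt "257 171 39 24.2 100" --pt "257 171 39 24.2 100"

```text
time: 12.35
tool_pos: [0.5437, 0.1706, 0.1203]
tcp_rot: [2.366, 2.066, 0.001]
wrist_force: [-0.3, 0.1, -0.2]
width: 1.0
```

Run:
```python
from h import *
s=bot.read_state();print(s['time'],s['tool_pos'],s['wrist_force'],s['width']); 
d=grab('wrist'); cv2.imwrite('pics/wrist9.png',cv2.cvtColor(d['pixels'],cv2.COLOR_RGB2BGR))
P=cloud(d)*1000; Z=P[...,2]
b=(Z>76)&(Z<95)&(np.hypot(P[...,0]-543,P[...,1]-171)<40); q=P[b]
print(cv2.minEnclosingCircle(q[:,:2].astype('float32')),q.mean(0))
b=(Z>62)&(Z<80)&(np.hypot(P[...,0]-554,P[...,1]-246)<32); q=P[b]
print('beaker',cv2.minEnclosingCircle(q[:,:2].astype('float32')),q.mean(0))
plan(.543,.1715,.022,-7.75)
```

```text
12.35 [0.5436898  0.17062159 0.12033507] [-0.25734152  0.08730897 -0.20060016] 1.000306504374648
((543.1198120117188, 170.8707733154297), 23.0596923828125) [543.22171517 172.39298099  81.01601349]
beaker ((554.590087890625, 246.09242248535156), 24.558549880981445) [554.45511621 247.53245555  66.7358878 ]
shift [ 0.6 -1.3 98.9] turn 0.0 | now [0.5441 0.1707 0.1209] yaw -7.75 q [ 0.26  0.16  1.94 -0.    1.04  0.4 ] t 12.4
```

View pics/wrist9.png

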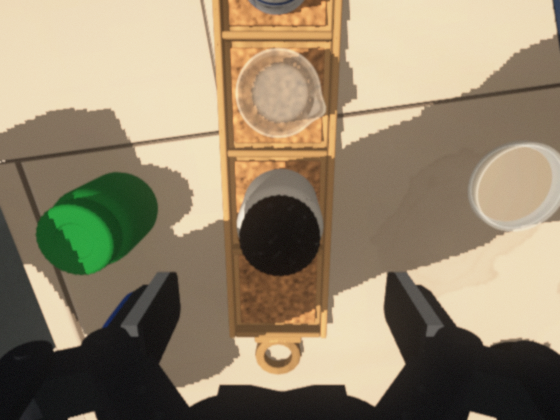

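Call:
move_arm --pt "0.5 -1 25 0 100" --pt "0.5 -1 50 0 100" --pt "0.5 -1 70 0 100" --pt "0.5 -1 85 0 100" --pt "0.5 -1 94 0 100" --pt "0.5 -1 98 0 100" --pt "0.5 -1 98 0 80" --pt "0.5 -1 98 0 60" --pt "0.5 -1 98 0 50" --pt "0.5 -1 98 0 50" --pt "0.5 -1 98 0 50" --pt "0.5 -1 98 0 50" --pt "0.5 -1 98 0 50" --newtons 40

```text
time: 13.7
tool_pos: [0.5435, 0.1719, 0.0232]
tcp_rot: [2.365, 2.066, 0.003]
wrist_force: [-0.3, -0.6, 5.8]
width: 0.61
```

Run:
```python
from h import *
s=bot.read_state();print(s['time'],s['tool_pos'],s['wrist_force'],s['width']); 
plan(.4734,-.1950,.17,16.44)
```

```text
13.7 [0.54354772 0.17186034 0.02315782] [-0.3367865  -0.56628956  5.81290476] 0.6099168078522179
shift [-372.8  -20.  -147.2] turn -24.2 | now [0.5435 0.1719 0.0232] yaw -7.71 q [ 0.26  0.28  2.   -0.    0.85  0.4 ] t 13.7
```

Call:
move_arm --pt "0 0 -4 0 50" --pt "0 0 -12 0 50" --pt "0 0 -30 0 50" --pt "0 0 -60 0 50" --pt "0 0 -95 0 50" --pt "-20 0 -125 0 50" --pt "-55 -2 -145 -4 50" --pt "-95 -4 -150 -8 50" --pt "-135 -6 -150 -12 50" --pt "-175 -8 -150 -16 50" --pt "-215 -11 -150 -20 50" --pt "-255 -13 -150 -24.2 50" --pt "-295 -16 -150 -24.2 50" --pt "-330 -18 -150 -24.2 50" --pt "-360 -20 -150 -24.2 50" --pt "-373 -20 -147 -24.2 50" --pt "-373 -20 -147 -24.2 50" --pt "-373 -20 -147 -24.2 50" --pt "-373 -20 -147 -24.2 50"

```text
time: 15.6
tool_pos: [0.4726, -0.1942, 0.1687]
tcp_rot: [-1.878, -2.517, -0.001]
wrist_force: [0.4, 1.1, -1.3]
width: 0.603
```

Run:
```python
from h import *
s=bot.read_state();print(s['time'],s['tool_pos'],s['wrist_force'],s['width']); 
d=grab('wrist'); cv2.imwrite('pics/wrist10.png',cv2.cvtColor(d['pixels'],cv2.COLOR_RGB2BGR))
plan(.4734,-.1950,.0245,16.44)
```

```text
15.6 [ 0.47263544 -0.19417279  0.16872865] [ 0.44714281  1.10395435 -1.30317331] 0.6028926343183193
shift [ -1.1   0.4 144.3] turn 0.1 | now [ 0.4727 -0.1942  0.1688] yaw 16.57 q [-0.44  0.    2.02  0.    1.12 -0.73] t 15.65
```

View pics/wrist10.png

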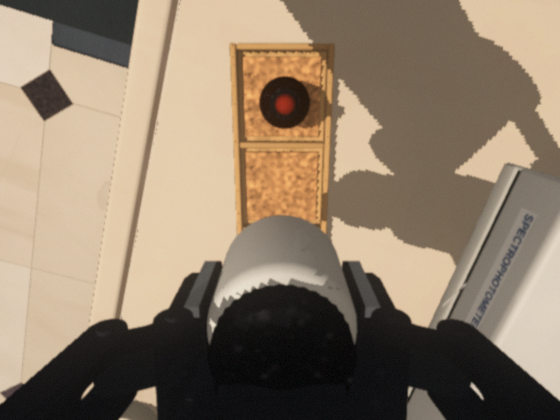

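Call:
move_arm --pt "-1 0.4 25 0 50" --pt "-1 0.4 55 0 50" --pt "-1 0.4 85 0 50" --pt "-1 0.4 108 0 50" --pt "-1 0.4 125 0 50" --pt "-1 0.4 135 0 50" --pt "-1 0.4 140 0 50" --pt "-1 0.4 143 0 50" --pt "-1 0.4 144.5 0 50" --pt "-1 0.4 144.5 0 50" --pt "-1 0.4 144.5 0 50" --pt "-1 0.4 144.5 0 50"

```text
time: 16.85
tool_pos: [0.4737, -0.1966, 0.025]
tcp_rot: [1.88, 2.516, 0.0]
wrist_force: [-0.5, -0.9, -0.6]
width: 0.611
```

Run:
```python
from h import *
s=bot.read_state();print(s['time'],s['tool_pos'],s['wrist_force'],s['torque'],s['width']); 
d=grab('side');im=cv2.resize(d['pixels'][180:300,230:350],None,fx=5,fy=5,interpolation=cv2.INTER_CUBIC)
cv2.imwrite('pics/side11.png',cv2.cvtColor(im,cv2.COLOR_RGB2BGR))
```

```text
16.85 [ 0.47365434 -0.19657546  0.02501966] [-0.49930904 -0.88733064 -0.55140612] [-0.05829615  0.09348247  0.01382146] 0.6108456776116945
```

View pics/side11.png

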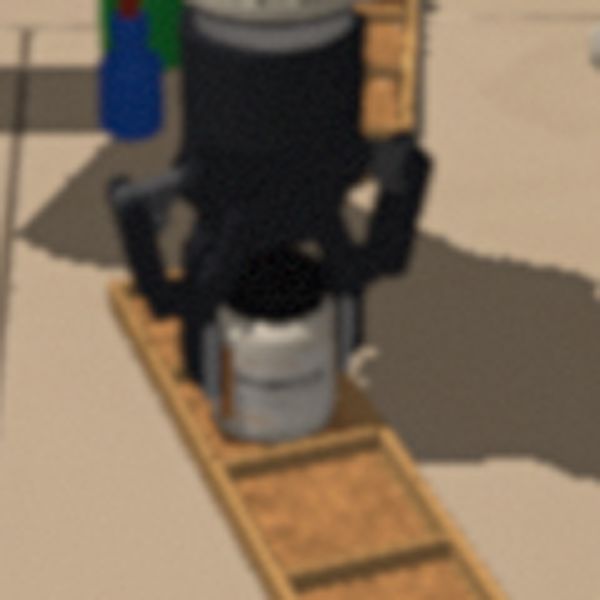

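Call:
move_arm --pt "0 0 0.5 0 50" --pt "0 0 1 0 50" --pt "0 0 1.5 0 50" --pt "0 0 2 0 50" --pt "0 0 2 0 50" --pt "0 0 2 0 50"

```text
time: 17.5
tool_pos: [0.4733, -0.1964, 0.0232]
tcp_rot: [-1.88, -2.517, 0.0]
wrist_force: [-4.2, 1.1, 6.4]
width: 0.61
```

Call:
move_arm --pt "0 0 -0.8 0 50" --pt "0 0 -0.8 0 50" --pt "0 0 -0.8 0 65" --pt "0 0 -0.8 0 80" --pt "0 0 -0.8 0 100" --pt "0 0 -0.8 0 100" --pt "0 0 -0.8 0 100" --pt "0 0 -10 0 100" --pt "0 0 -30 0 100" --pt "0 0 -65 0 100" --pt "0 0 -100 0 100" --pt "0 0 -125 0 100" --pt "0 0 -137 0 100" --pt "0 0 -137 0 100"

```text
time: 18.9
tool_pos: [0.4747, -0.197, 0.1619]
tcp_rot: [1.877, 2.513, 0.001]
wrist_force: [1.0, -0.5, -0.2]
width: 0.994
```

Run:
```python
from h import *
s=bot.read_state();print(s['time'],s['tool_pos'],s['wrist_force'],s['width']); 
d=grab('wrist'); cv2.imwrite('pics/wrist12.png',cv2.cvtColor(d['pixels'],cv2.COLOR_RGB2BGR))
plan(.5544,.2462,.12,-7.75)
```

```text
18.9 [ 0.47467362 -0.19697746  0.16187069] [ 1.02857779 -0.45292404 -0.15541518] 0.994409295030909
shift [401.5 203.1  39.8] turn 24.2 | now [ 0.4735 -0.1964  0.1599] yaw 16.48 q [-0.44  0.01  2.02  0.    1.1  -0.73] t 18.95
```

View pics/wrist12.png

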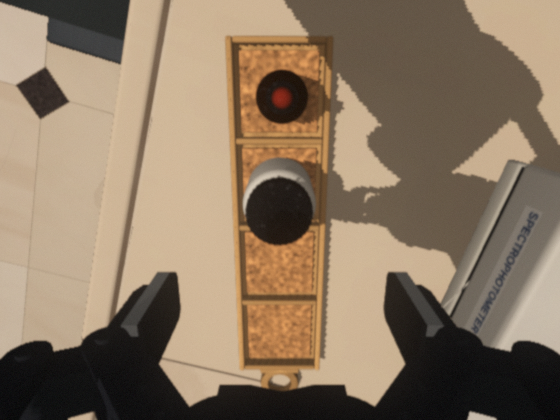

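Call:
move_arm --pt "25 10 -20 0 100" --pt "60 30 -30 4 100" --pt "100 50 -30 8 100" --pt "140 72 -30 12 100" --pt "180 92 -30 16 100" --pt "220 112 -30 20 100" --pt "260 132 -30 24.2 100" --pt "300 152 -30 24.2 100" --pt "340 172 -20 24.2 100" --pt "375 190 0 24.2 100" --pt "397 201 20 24.2 100" --pt "401.5 203 40 24.2 100" --pt "401.5 203 40 24.2 100" --pt "401.5 203 40 24.2 100" --pt "401.5 203 40 24.2 100"

```text
time: 20.45
tool_pos: [0.5541, 0.2457, 0.1196]
tcp_rot: [2.367, 2.066, -0.0]
wrist_force: [0.7, -0.2, -0.2]
width: 1.0
```

Run:
```python
from h import *
s=bot.read_state();print(s['time'],s['tool_pos'],s['wrist_force'],s['width']); 
d=grab('wrist'); cv2.imwrite('pics/wrist13.png',cv2.cvtColor(d['pixels'],cv2.COLOR_RGB2BGR))
P=cloud(d)*1000; Z=P[...,2]
b=(Z>62)&(Z<80)&(np.hypot(P[...,0]-554,P[...,1]-246)<32); q=P[b]
print('beaker',cv2.minEnclosingCircle(q[:,:2].astype('float32')),q.mean(0))
b=(Z>62)&(Z<80)&(np.hypot(P[...,0]-560,P[...,1]-316)<32); q=P[b]
if len(q): print('small',cv2.minEnclosingCircle(q[:,:2].astype('float32')),q.mean(0))
plan(.5544,.2462,.022,-7.75)
```

```text
20.45 [0.55409226 0.2456965  0.11962735] [ 0.66952935 -0.15698264 -0.1948669 ] 0.9998257852547816
beaker ((554.6683349609375, 246.92349243164062), 24.329431533813477) [553.66242294 243.08692728  66.61417474]
small ((560.51611328125, 316.31121826171875), 18.69699478149414) [560.61082934 316.80072659  69.13338596]
shift [ 0.4 -0.3 98.3] turn -0.0 | now [0.5545 0.2458 0.1203] yaw -7.77 q [ 0.38  0.23  1.86 -0.    1.05  0.51] t 20.5
```

View pics/wrist13.png

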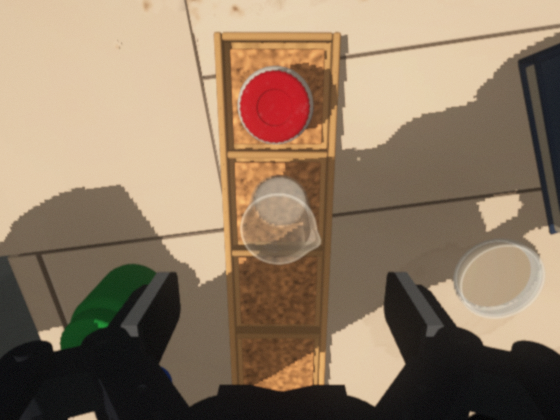

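Call:
move_arm --pt "0.4 0 15 -8 100" --pt "0.4 0 30 -16 100" --pt "0.4 0 50 -24 100" --pt "0.4 0 68 -30 100" --pt "0.4 0 82 -30 100" --pt "0.4 0 92 -30 100" --pt "0.4 0 97.5 -30 100" --pt "0.4 0 97.5 -30 80" --pt "0.4 0 97.5 -30 60" --pt "0.4 0 97.5 -30 50" --pt "0.4 0 97.5 -30 45" --pt "0.4 0 97.5 -30 40" --pt "0.4 0 97.5 -30 40" --pt "0.4 0 97.5 -30 40" --pt "0.4 0 97.5 -30 40" --newtons 25

```text
time: 22.0
tool_pos: [0.5546, 0.247, 0.0229]
tcp_rot: [1.75, 2.608, 0.002]
wrist_force: [-2.6, -0.3, 6.0]
width: 0.501
```

Run:
```python
from h import *
s=bot.read_state();print(s['time'],s['tool_pos'],s['wrist_force'],s['width']); 
d=grab('scene');im=cv2.resize(d['pixels'][190:300,110:230],None,fx=5,fy=5,interpolation=cv2.INTER_CUBIC)
cv2.imwrite('pics/scene14.png',cv2.cvtColor(im,cv2.COLOR_RGB2BGR))
plan(.4946,-.2670,.17,46.4)
```

```text
22.0 [0.55464281 0.24699104 0.02286135] [-2.61133386 -0.26650608  5.96592156] 0.5013174894015507
shift [-452.9 -250.2 -147.5] turn -24.1 | now [0.5546 0.247  0.0228] yaw 22.28 q [ 0.38  0.34  1.92  0.    0.87 -0.01] t 22.05
```

View pics/scene14.png

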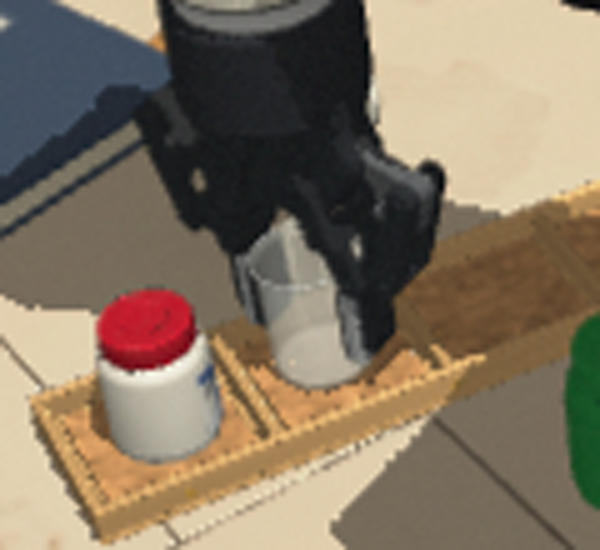

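Call:
move_arm --pt "0 0 -4 0 40" --pt "0 0 -12 0 40" --pt "0 0 -30 0 40" --pt "0 0 -60 0 40" --pt "0 0 -95 0 40" --pt "-20 -10 -125 0 40" --pt "-55 -30 -145 -4 40" --pt "-95 -52 -150 -8 40" --pt "-135 -75 -150 -12 40" --pt "-175 -97 -150 -16 40" --pt "-215 -119 -150 -20 40" --pt "-255 -141 -150 -24.1 40" --pt "-295 -163 -150 -24.1 40" --pt "-335 -185 -150 -24.1 40" --pt "-375 -207 -150 -24.1 40" --pt "-412 -228 -150 -24.1 40" --pt "-440 -243 -148 -24.1 40" --pt "-453 -250 -147 -24.1 40" --pt "-453 -250 -147 -24.1 40" --pt "-453 -250 -147 -24.1 40"

```text
time: 24.05
tool_pos: [0.4942, -0.2665, 0.1687]
tcp_rot: [-1.168, -2.916, -0.001]
wrist_force: [-0.0, 1.0, -1.1]
width: 0.505
```

Call:
move_arm --pt "0 0 0 0 40" --pt "0 0 0 0 40"

```text
time: 24.25
tool_pos: [0.4947, -0.2659, 0.1689]
tcp_rot: [-1.164, -2.918, -0.0]
wrist_force: [0.6, 0.1, -0.8]
width: 0.508
```

Run:
```python
from h import *
s=bot.read_state();print(s['time'],s['tool_pos'],s['wrist_force'],s['width']); 
d=grab('wrist'); cv2.imwrite('pics/wrist15.png',cv2.cvtColor(d['pixels'],cv2.COLOR_RGB2BGR))
plan(.4946,-.2670,.0245,46.4)
```

```text
24.25 [ 0.49467056 -0.2658857   0.16890177] [ 0.62521616  0.12144217 -0.78550615] 0.5078458200236675
shift [ -0.6  -0.8 144.5] turn 0.1 | now [ 0.4947 -0.266   0.169 ] yaw 46.48 q [-0.54  0.1   1.92  0.    1.13 -1.35] t 24.3
```

View pics/wrist15.png

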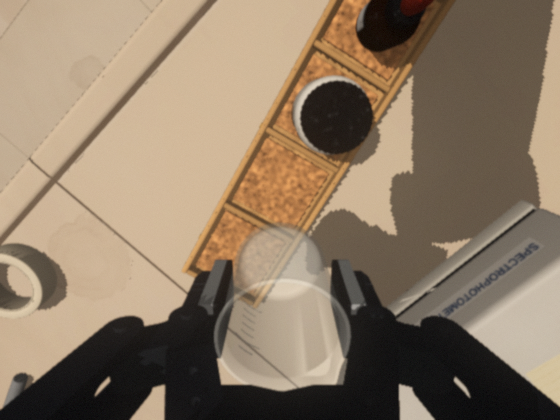

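Run:
```python
from h import *
P=cloud(np.load('/tmp/scene.npy',allow_pickle=True).item())*1000
d=bot.read_camera('scene'); 
for n in ('wrist','side'):
  P=cloud(load(n))*1000
  b=(P[...,2]>30)&(P[...,2]<250)&(P[...,0]>540)&(P[...,0]<700)&(P[...,1]<-100)&(P[...,1]>-450)
  q=P[b]
  for c in ((494.6,-267),(515.8,-339)):
    r=np.hypot(q[:,0]-c[0],q[:,1]-c[1]); i=r.argmin(); print(n,c,r.min().round(),q[i].round(), len(q))
```

```text
wrist (494.6, -267) 57.0 [ 540. -232.  228.] 14527
wrist (515.8, -339) 110.0 [ 540. -232.  228.] 14527
side (494.6, -267) 87.0 [ 540. -193.  129.] 4018
side (515.8, -339) 136.0 [ 650. -318.   63.] 4018
```

Call:
move_arm --pt "-0.6 -0.8 25 0 40" --pt "-0.6 -0.8 55 0 40" --pt "-0.6 -0.8 85 0 40" --pt "-0.6 -0.8 108 0 40" --pt "-0.6 -0.8 125 0 40" --pt "-0.6 -0.8 136 0 40" --pt "-0.6 -0.8 141 0 40" --pt "-0.6 -0.8 143.5 0 40" --pt "-0.6 -0.8 144.5 0 40" --pt "-0.6 -0.8 145.5 0 40" --pt "-0.6 -0.8 146 0 40" --pt "-0.6 -0.8 146.5 0 40" --pt "-0.6 -0.8 146.5 0 40" --pt "-0.6 -0.8 146.5 0 40"

```text
time: 25.75
tool_pos: [0.4947, -0.2685, 0.0229]
tcp_rot: [1.167, 2.916, -0.0]
wrist_force: [-0.0, 0.0, 1.6]
width: 0.509
```

Call:
move_arm --pt "0 0 0.4 0 40" --pt "0 0 0.4 0 40" --pt "0 0 0 0 60" --pt "0 0 0 0 70" --pt "0 0 0 0 85" --pt "0 0 0 0 100" --pt "0 0 0 0 100" --pt "0 0 0 0 100" --pt "0 0 -10 0 100" --pt "0 0 -30 0 100" --pt "0 0 -65 0 100" --pt "0 0 -100 0 100" --pt "0 0 -125 0 100" --pt "0 0 -137 0 100" --pt "0 0 -137 0 100"

```text
time: 27.25
tool_pos: [0.4957, -0.2691, 0.1621]
tcp_rot: [1.165, 2.912, -0.001]
wrist_force: [0.0, -0.2, -0.3]
width: 1.0
```

Run:
```python
from h import *
s=bot.read_state();print(s['time'],s['tool_pos'],s['wrist_force'],s['width']); 
d=grab('wrist'); cv2.imwrite('pics/wrist16.png',cv2.cvtColor(d['pixels'],cv2.COLOR_RGB2BGR))
plan(.5605,.3163,.12,-7.75)
```

```text
27.25 [ 0.49572051 -0.26909563  0.16209013] [ 0.00532182 -0.1926413  -0.26811658] 1.0002879526505848
shift [355.7 468.8  39.6] turn 54.1 | now [ 0.4946 -0.2684  0.16  ] yaw 46.38 q [-0.54  0.11  1.92  0.    1.11 -1.35] t 27.3
```

View pics/wrist16.png

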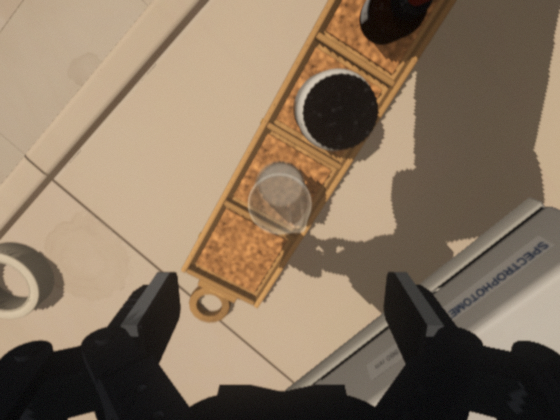

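Beaker stands upright in the third bay: base (283,180), rim (279,205). Now the small jar.

Call:
move_arm --pt "20 25 -25 4 100" --pt "48 62 -30 9 100" --pt "73 97 -30 15 100" --pt "98 130 -30 21 100" --pt "123 163 -30 27 100" --pt "148 196 -30 33 100" --pt "173 229 -30 39 100" --pt "198 262 -30 45 100" --pt "223 295 -30 51 100" --pt "248 328 -30 54.1 100" --pt "273 361 -30 54.1 100" --pt "298 394 -30 54.1 100" --pt "323 427 -20 54.1 100" --pt "345 455 0 54.1 100" --pt "355.7 468.8 20 54.1 100" --pt "355.7 468.8 40 54.1 100" --pt "355.7 468.8 40 54.1 100" --pt "355.7 468.8 40 54.1 100" --pt "355.7 468.8 40 54.1 100"

```text
time: 29.2
tool_pos: [0.5605, 0.3162, 0.1197]
tcp_rot: [2.366, 2.066, 0.0]
wrist_force: [0.6, 0.2, 0.6]
width: 0.999
```

Run:
```python
from h import *
s=bot.read_state();print(s['time'],s['tool_pos'],s['wrist_force'],s['width']); 
d=grab('wrist'); cv2.imwrite('pics/wrist17.png',cv2.cvtColor(d['pixels'],cv2.COLOR_RGB2BGR))
P=cloud(d)*1000; Z=P[...,2]
b=(Z>64)&(Z<80)&(np.hypot(P[...,0]-560,P[...,1]-316)<32); q=P[b]
if len(q): print('small',cv2.minEnclosingCircle(q[:,:2].astype('float32')),q.mean(0))
plan(.5605,.3163,.022,-7.75)
```

```text
29.2 [0.56046624 0.31615219 0.11970629] [0.56758709 0.15717842 0.64511094] 0.9992477165498641
small ((560.46826171875, 316.5896301269531), 18.738330841064453) [560.58332328 317.69393379  68.99635384]
shift [-0.1 -0.5 98.4] turn -0.0 | now [0.5609 0.3163 0.1204] yaw -7.77 q [0.47 0.29 1.78 0.   1.07 0.61] t 29.25
```

View pics/wrist17.png

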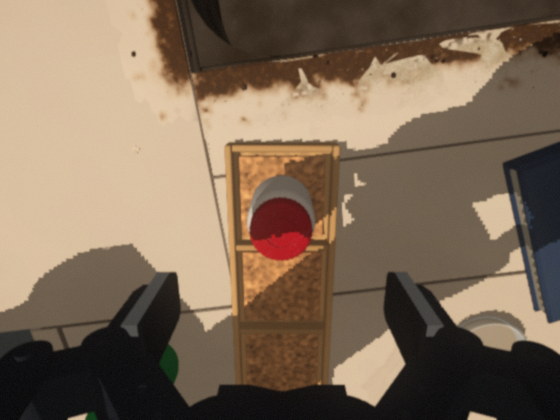

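Call:
move_arm --pt "0 -0.5 25 0 100" --pt "0 -0.5 50 0 100" --pt "0 -0.5 70 0 100" --pt "0 -0.5 85 0 100" --pt "0 -0.5 94 0 100" --pt "0 -0.5 98 0 100" --pt "0 -0.5 98 0 80" --pt "0 -0.5 98 0 60" --pt "0 -0.5 98 0 50" --pt "0 -0.5 98 0 40" --pt "0 -0.5 98 0 40" --pt "0 -0.5 98 0 40" --pt "0 -0.5 98 0 40" --pt "0 -0.5 98 0 40" --newtons 40

```text
time: 30.65
tool_pos: [0.5606, 0.3172, 0.0228]
tcp_rot: [2.365, 2.067, 0.004]
wrist_force: [-1.1, 0.3, 6.2]
width: 0.491
```

Run:
```python
from h import *
s=bot.read_state();print(s['time'],s['tool_pos'],s['wrist_force'],s['width']); 
plan(.5158,-.3389,.17,16.44)
```

```text
30.65 [0.56064399 0.31718809 0.02275952] [-1.13623981  0.33302888  6.19808727] 0.49123770695983693
shift [-656.    43.9 -148. ] turn -24.2 | now [0.5606 0.3172 0.0228] yaw -7.71 q [0.48 0.4  1.84 0.   0.9  0.61] t 30.65
```

Run:
```python
from h import *
P=cloud(load('scene'))*1000
b=(P[...,2]>30)&(P[...,2]<220)&(P[...,0]>560)&(P[...,0]<800)&(P[...,1]<50)&(P[...,1]>-450)
q=P[b]
for y in range(-420,50,40):
    s=q[abs(q[:,1]-y)<20]
    if len(s): print(y,s[:,0].min().round(),np.percentile(s[:,0],2).round(),s[:,2].max().round())
```

```text
-420 646.0 649.0 116.0
-380 645.0 649.0 117.0
-340 647.0 651.0 118.0
-300 647.0 648.0 116.0
-260 645.0 647.0 117.0
-220 643.0 646.0 119.0
-180 643.0 646.0 119.0
-140 643.0 645.0 120.0
-100 646.0 650.0 117.0
```

Call:
move_arm --pt "0 0 -4 0 40" --pt "0 0 -12 0 40" --pt "0 0 -30 0 40" --pt "0 0 -60 0 40" --pt "-10 0 -95 0 40" --pt "-35 0 -125 0 40" --pt "-70 0 -145 -3 40" --pt "-110 0 -150 -6 40" --pt "-150 0 -150 -9 40" --pt "-190 3 -150 -12 40" --pt "-230 6 -150 -15 40" --pt "-270 9 -150 -18 40" --pt "-310 12 -150 -21 40" --pt "-350 15 -150 -24.2 40" --pt "-390 18 -150 -24.2 40" --pt "-430 22 -150 -24.2 40" --pt "-470 26 -150 -24.2 40" --pt "-510 30 -150 -24.2 40" --pt "-550 34 -150 -24.2 40" --pt "-585 38 -150 -24.2 40"

```text
time: 32.65
tool_pos: [0.5181, -0.27, 0.1715]
tcp_rot: [-1.881, -2.516, 0.0]
wrist_force: [0.9, 0.1, -0.4]
width: 0.488
```

Run:
```python
from h import *
s=bot.read_state();print(s['wrist_force'],s['width']);plan(.5158,-.3389,.168,16.44)
```

```text
[ 0.87951291  0.06015286 -0.37075203] 0.4877887525274704
shift [-65.4 -21.7   3.5] turn 0.0 | now [ 0.5181 -0.27    0.1715] yaw 16.45 q [-0.52  0.14  1.87 -0.    1.14 -0.81] t 32.65
```

Call:
move_arm --pt "-25 -8 3 0 40" --pt "-50 -16 3 0 40" --pt "-62 -21 3 0 40" --pt "-62 -21 3 0 40" --pt "-62 -21 3 0 40" --pt "-62 -21 3 0 40"

```text
time: 33.25
tool_pos: [0.5162, -0.3322, 0.1683]
tcp_rot: [-1.878, -2.517, -0.001]
wrist_force: [-0.5, 0.3, -1.0]
width: 0.486
```

Run:
```python
from h import *
s=bot.read_state();print(s['wrist_force'],s['width'])
d=grab('wrist'); cv2.imwrite('pics/wrist18.png',cv2.cvtColor(d['pixels'],cv2.COLOR_RGB2BGR))
plan(.5158,-.3385,.0225,16.44)
```

```text
[-0.52299005  0.2590855  -1.04980941] 0.48567554839344185
shift [ -5.9  -2.3 145.9] turn 0.1 | now [ 0.5164 -0.3323  0.1684] yaw 16.56 q [-0.61  0.2   1.81  0.    1.14 -0.9 ] t 33.3
```

View pics/wrist18.png

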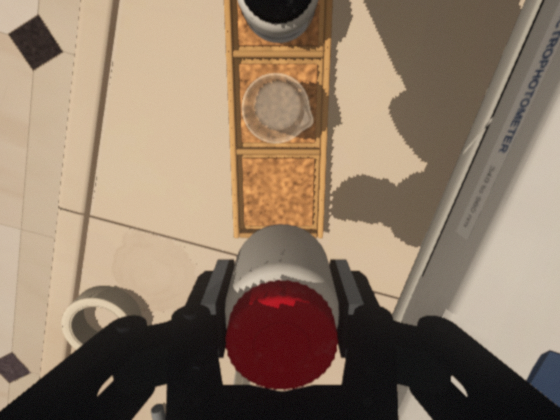

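Call:
move_arm --pt "-4 -2 20 0 40" --pt "-5.5 -2.2 55 0 40" --pt "-5.5 -2.2 85 0 40" --pt "-5.5 -2.2 108 0 40" --pt "-5.5 -2.2 125 0 40" --pt "-5.5 -2.2 136 0 40" --pt "-5.5 -2.2 141 0 40" --pt "-5.5 -2.2 143.5 0 40" --pt "-5.5 -2.2 144.5 0 40" --pt "-5.5 -2.2 145.5 0 40" --pt "-5.5 -2.2 146 0 40" --pt "-5.5 -2.2 146.4 0 40" --pt "-5.5 -2.2 146.4 0 40" --pt "-5.5 -2.2 146.4 0 40"

```text
time: 34.7
tool_pos: [0.5161, -0.34, 0.0228]
tcp_rot: [1.879, 2.516, -0.0]
wrist_force: [-1.7, 0.8, 3.4]
width: 0.488
```

Contact at the grasp height; releasing and backing off.

Call:
move_arm --pt "0 0 0 0 40" --pt "0 0 -0.3 0 60" --pt "0 0 -0.3 0 70" --pt "0 0 -0.3 0 85" --pt "0 0 -0.3 0 100" --pt "0 0 -0.3 0 100" --pt "0 0 -0.3 0 100" --pt "0 0 -10 0 100" --pt "0 0 -30 0 100" --pt "0 0 -65 0 100" --pt "0 0 -100 0 100" --pt "0 0 -140 0 100" --pt "25 0 -180 0 100" --pt "60 0 -210 0 100" --pt "100 0 -230 0 100" --pt "140 0 -230 0 100" --pt "165 0 -230 0 100" --pt "175 0 -230 0 100" --pt "175 0 -230 0 100" --pt "175 0 -230 0 100"

```text
time: 36.7
tool_pos: [0.4664, -0.1724, 0.2523]
tcp_rot: [1.879, 2.516, -0.001]
wrist_force: [0.3, 0.1, 0.5]
width: 0.998
```

Run:
```python
from h import *
s=bot.read_state();print(s['time'],s['tool_pos'],s['wrist_force'],s['width'])
d=grab('wrist'); cv2.imwrite('pics/wrist19.png',cv2.cvtColor(d['pixels'],cv2.COLOR_RGB2BGR))
P=cloud(d)*1000; Z=P[...,2]
th=np.radians(16.44); ax=np.array([-np.sin(th),np.cos(th)]); ex=np.array([np.cos(th),np.sin(th)]); c=np.array([484,-231])
L=np.stack([(P[...,:2]-c)@ex,(P[...,:2]-c)@ax],-1)
hsv=cv2.cvtColor(d['pixels'],cv2.COLOR_RGB2HSV)
m=(hsv[...,0]>7)&(hsv[...,0]<22)&(hsv[...,1]>90)&(Z>13)&(Z<25)&(abs(L[...,0])<60)&(abs(L[...,1])<200)
print('rack x',np.percentile(L[m][:,0],[1,99]).round(1)); h,_=np.histogram(L[m][abs(L[m][:,0])<33,1],bins=np.arange(-165,165,2.5)); print([(-165+2.5*i,v) for i,v in enumerate(h) if v>25])
for n,y,lo in (('drop',112.5,75),('large',37.5,72),('beaker',-37.5,60),('small',-112.5,60)):
    b=(Z>lo)&(Z<115)&(abs(L[...,0])<34)&(abs(L[...,1]-y)<34); q=L[b]
    if len(q): print(n,np.round(cv2.minEnclosingCircle(q.astype('float32'))[0],1),'z',Z[b].max().round(1))
for n in ('scene','side'):
    d=grab(n); cv2.imwrite(f'pics/{n}19.png',cv2.cvtColor(d['pixels'],cv2.COLOR_RGB2BGR))
```

```text
36.7 [ 0.46641324 -0.17237996  0.25229941] [0.28179336 0.07297809 0.45366382] 0.9977460189474797
rack x [-40.   39.7]
[(-150.0, np.int64(53)), (-75.0, np.int64(29)), (-60.0, np.int64(43)), (-57.5, np.int64(48)), (-2.5, np.int64(32)), (0.0, np.int64(45)), (72.5, np.int64(166)), (75.0, np.int64(136)), (147.5, np.int64(196)), (150.0, np.int64(130))]
drop [  2.  109.6] z 109.0
large [-0.1 35.1] z 83.6
beaker [  0.1 -39.2] z 70.4
small [   0.4 -114.1] z 71.0
```

View pics/wrist19.png

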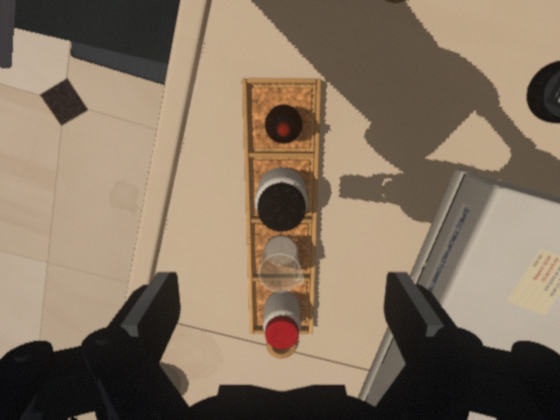

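View pics/scene19.png

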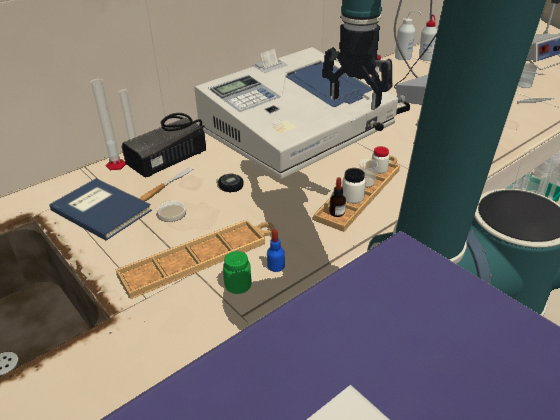

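View pics/side19.png

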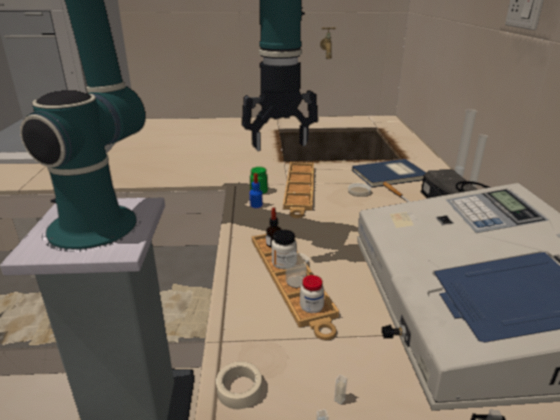

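All four are upright and within about 3 mm of their bay centres. The order is reversed, the decoys haven't moved, and the gripper is clear. Handing in.

```bash
python3 -c "
from workcell import bot
print(bot.finish_job())"
```

```text
the job is handed in; nothing more can be done
None
```

I moved all four containers to the empty rack in reverse order and handed the job in at about 37 s. Counting from the bay farthest from the ring, they are the dropper, the large jar, the beaker and the small jar. Each was lowered until the wrist force showed it touching the floor, then released.

- **Final position:** the last wrist view puts each container within about 3 mm of its bay centre, by the circle round its top. The dropper is farthest off, at 2.0 mm across and 2.9 mm along the rack. All four measured tops matched their heights before the move to within about 1 mm, and all look upright.
- **Rest of the bench:** the blue bottle and green jar look unmoved in the scene and side views, and the full rack is now empty. The gripper was clear of everything at about 0.25 m.
- **Disagreements:** each foot touched down at the grasp height, not 4 mm lower as the cork pads had led me to expect. The dropper showed it first, at 7 N upward against a 2 mm over-travel, so I backed off before opening. The scene camera placed the empty rack about 4 to 5 mm off the wrist estimate. I used the wrist camera, which the side camera agreed with to about 3 mm.

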